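# Load the guarded turntable and drop the thumb latch

### The arm

A 6-joint arm with a two-finger parallel gripper is mounted at the origin on the work surface. World frame = base frame: x ahead of the robot, y to its left, z up, the work surface at z = 0. Lengths are in m, angles in rad, forces in N, time in s.
With the tool pointing down it reaches from about 0.35 to 0.775 m from the base axis. Payload 5.5 kg.
Tool frame: the origin (TCP) lies midway between the tips of the shut fingers; the grasp point (between the pads) lies 19 mm behind it (robot.grip_depth is the distance from the TCP to the grasp point, in m); z points along the fingers, y is the direction in which the jaws open and shut (so a half turn about z gives the same grasp; the last joint's range is limited). The gripper opens to 85 mm and grips with 20 to 120 N. Pads are 22 mm wide; open, the fingers measure 114 mm over their backs; the gripper's body (76 mm by 85 mm) begins 54 mm behind the grasp point. The pads swing forward as they close: fully open they stand 13 mm farther back than shut.
Start: joints at [-1.434, 0.313, 0.046, 1.304, 0, 1.431], TCP at [0.157, -0.553, 0.231] pointing down, gripper open.
Joint ranges: [-2.76, 2.76], [-0.86, 1.69], [-1.03, 1.26], [-2.2, 2.34], [-1.47, 1.5], [-3.14, 3.14]. Speed limits (rad/s): [2.57, 2.57, 3.14, 3.14, 3.14, 3.14].

### API

Orientations are given as a unit quaternion [x, y, z, w].
In Python, from bench import robot, imaging, sign_off, nets gives the robot as it stands.
- The arm moves only by the tool apply_moves, never from a script. Its argument "increments" is a list of rows, each an object with "dr": the turn, a rotation vector about the world's x, y, z in degrees, a list of three; "xyz": the shift along the world's x, y, z in m, a list of three; "jaw": the opening in per cent of the stroke, from 0 (shut) to 100 (fully open). A call has 1 to 12 rows; each row shifts and turns the commanded pose from where the row before left it; what a row does not reach is not made up. A row lasts 1/10 s, in which the tool goes at most 50 mm and 8.59 degrees, less where a joint would pass 70% of its speed; a pose out of reach is approached as far as the arm can. A call with a gripper value outside its range is refused whole. The fingers move at their own pace and stop on an object; "squeeze" is the grip in N (left out, the last holds). Time passes only in rows, so rows that do not move let the fingers close. It gives the time, the measured TCP pose, the force and the opening at its end, in the units of the state.
- robot.get_obs(): the state, without advancing time (a new reading comes with each control period).
- imaging.capture(name): name is "scene" or "side" or "wrist"; returns a dict with "img" (400x640x3 uint8, blue, green, red), "depth" (400x640 float32, m along the optical axis (not along the pixel's ray), 0 where there is no reading), "mtx" (3x3 intrinsics, pixels), "position" and "orientation" of the camera in the world; the wrist camera has in their place "mount" (4x4, takes a point from camera to tool coordinates, whose origin is the TCP and whose axes are the flange's). Camera axes: x right, y down, z forward; pixel columns grow to the right and rows downward; lengths in m; the calibration is good to about 2 mm. The wrist camera is an equidistant fisheye: a pixel r from the principal point sees the ray r / f radians off the axis. A picture is of the moment at which its call begins: read the wrist's pose just before it.
- sign_off(): hands the job in, once; it reports no verdict.
Trained networks look in a picture, given as the dict that the camera call returned (one of the last four; its "shot" number tells which), for a name from the list of things; names that differ only in an ending like _2 or _b are one class to them, and where a whole thing is asked for, a point or a joint stands for the part that bears it (a point fixed in the world has none). Each returns a list of dicts, best first, with "score" (0 to 1); they miss things now and then, are a little off and sometimes report something else, mostly with a low value. They report only what shows in the picture. A call takes as long as a camera call. They do not tell look-alikes from the thing itself.
- nets.spot_in(picture, label): "at" ([x, y, z] in m, in world coordinates, good to about 4 mm: the middle of the surface that is visible of it).
The state is a dict: "clock": time; "joints": joint angles; "qd": joint speeds; "effort": joint torques, N m; "tool_pos": TCP position; "tcp_rot": TCP orientation; "ft_force": force on the tool from outside, world axes, zero at the start; "torque": the same for the moment, N m; "gripper_width": finger opening in m.
Only numpy, scipy, OpenCV 4.12 (cv2) and the standard library are available. Lean on these libraries where they do the work, as an engineer would, in place of code of your own. Each camera call takes 0.05 s, during which the arm holds its last target. There are 200 camera calls.

### The job

Stand the steel spool upright in the middle of the turntable inside the rail guard, setting it down rather than letting it fall. Then swing the guard's gate shut, lifting its thumb-latch bar over the striker on the post and letting it drop fully into the catch, and let go. Leave the spray can, tape measure and wrench where they are.

Things in the scene. Friction and masses are not known exactly. Their poses are not given: they have to be found in the camera images.
- spool: Stepped steel spool (like a short camshaft) standing upright on the bench left or right of the guard, 112 mm tall, 0.3 to 0.65 kg: foot disc 42 mm across, 18 mm high; 28 mm necks and 38 mm lands up to 76 mm; plain round head 34 mm across from 76 to 112 mm, the place to grip. Origin at the centre of its underside, z up its axis.
- guard: Fixed guard of grey posts and rails 98 mm high, open on top, around a turntable. Origin at bench height in the middle of its gate opening; x points inward (away from the robot, within 0.2 rad), y left along the opening, z up. Inside: x 12 to 180, y -130 to 130 mm. Hinge post 106 mm high at y = 140 mm; latch post 20 mm square, 130 mm high, at x = 0, y = -127 mm.
- turntable_top (a point): Centre of the top face of the plain steel turntable disc, 110 mm across, fixed (does not turn), 14 mm above the bench; at x = 95 mm, y = 0 in the guard's frame. Axes as the guard's.
- gate (a joint): Swing of the gate in rad: 0 shut (at its stop), grows as its free right-hand end swings out towards the robot; starts ajar at 0.25 to 0.6. A barred frame 215 mm long, 12 mm thick, top at 106 mm; vertical hinge axis at x = 0, y = 130 mm in the guard's frame. It stays where it is left; about 1 N at the thumb piece moves it.
- gate_hinge (a point): Point on the gate's vertical hinge axis, 108 mm above the bench. Its frame turns with the gate: y points from the gate's free end to its hinge, x across the gate inward, z up.
- latch (a joint): Angle in rad of the latch bar about its pivot: 0 level (it rests there against a stop, both ajar and when in the catch), grows as the tip rises, at most 0.8. It falls back under its own weight (0.12 kg) when let go.
- latch_pivot (a point): Pivot of the latch bar on the gate's robot side: at x = -22, y = -110 mm in the frame of gate_hinge, 108 mm above the bench; the axis is the gate's x. The dark steel bar, 8 mm thick and 16 mm high, runs 162 mm from here (along -y) past the gate's free end, its tip in the catch when the gate is shut. Frame turns with the bar.
- thumb_piece (a point): Grip point in the middle of the thumb piece, an upright flat steel tab on the latch bar: 12 mm thick (its x, across the gate), 26 mm wide (y), from the bar's top up to 162 mm above the bench when level. The point is 80 mm from the pivot along the bar's -y and 32 mm above its centre line: 140 mm above the bench when level. Frame turns with the bar.
- catch (a point): Where the bar lies when home: middle of the notch on the robot side of the latch post, 108 mm above the bench, at x = -22, y = -127 mm in the guard's frame. The notch is 22 mm wide, from the striker in front to the latch post behind. Axes as the guard's.
- striker_top (a point): Top centre of the striker, a square steel lug without ramp in front of the notch: 9 mm thick (x = -41 to -32 mm in the guard's frame), 22 mm wide, top 116 mm above the bench, 16 mm above a level bar's underside. A level bar stops against it (gate at about 0.09 rad); lifted above about 0.13 rad it clears. Axes as the guard's.
- spray_can: Bystander: upright spray can, 52 mm across, about 150 mm tall, origin under its centre, on the side of the guard opposite to the spool.
- tape_measure: Bystander: steel pocket tape measure, about 62 by 75 mm, 34 mm high, lying on the bench right of the guard, origin under its centre.
- wrench: Bystander: open-ended wrench 170 mm long lying on the bench left of the guard, origin under its middle.
Mind the look-alikes: they are no part of the job. What is shaped like the spool but green, pink or red is not meant.

How it is judged:
On the way, in this order (a step that is already met when the one before it is completed fails the run):
1. the spool stands upright and released in the middle of the turntable (horizontal distance between spool and turntable_top below 0.018 m and z of spool in the frame of turntable_top between -0.005 and 0.006 m and angle between spool's own z axis and vertical below 0.08 rad and contact force between the fingers and spool below 0.05 N and linear speed of spool below 0.03 m/s), for 0.2 s.
2. the latch bar is lifted clear of the striker while the gate is still ajar (value of joint latch above 0.11 rad and value of joint gate above 0.03 rad).
At the end, for the whole second after the job is handed in: The spool stands upright (within 0.08 rad) on the turntable, within 18 mm of its centre, at rest and released; the gate is shut (under 0.04 rad) and the latch bar lies level (under 0.03 rad) in the catch behind the striker, let go (all of step 1 and value of joint gate below 0.04 rad and value of joint latch below 0.03 rad and velocity of joint gate between -0.05 and 0.05 rad/s); the robot touches nothing.
It fails at once if the spool is dropped or knocked (faster than 0.45 m/s out of the fingers) (linear speed of spool above 0.45 m/s and contact force between the fingers and spool below 0.05 N).
It fails at once if the spray can is moved by more than 30 mm (distance of spray_can from where it was at the start of the episode above 0.03 m).
It fails at once if the tape measure is moved by more than 30 mm (distance of tape_measure from where it was at the start of the episode above 0.03 m).
It fails at once if the wrench is moved by more than 30 mm (distance of wrench from where it was at the start of the episode above 0.03 m).
It also fails if it takes over 56 s, if anything falls off the work surface, if the arm or the gripper's body presses on something with over 40 N, if the wrist force passes 120 N, or if a joint passes its speed limit or range.

## Working session

There is one attempt and no reset: what is moved stays moved. The work goes in short steps, Python scripts to look and compute and a tool call to move; the robot and the scene stay as the last step left them, time stands still between calls to the robot, and variables do not carry over. Pictures are saved under pics/ and viewed, about 8 in all and at most 12, crops included, and the job is handed in when it is done.

Besides the shell and the picture viewer there is one more tool, called as name(argument=value, ...), one argument or row to a line, values as JSON. apply_moves: Moves the arm, as the interface text tells. Its arguments: {"type":"object","properties":{"increments":{"type":"array"},"squeeze":{"type":"number"}},"required":["increments"]}

```bash
mkdir -p pics; ls; cat > h.py <<'E'
import numpy as np, cv2
from scipy.spatial.transform import Rotation as R
from bench import robot, imaging, sign_off, nets
def cloud(c):
    K=c['mtx'];d=c['depth'];v,u=np.mgrid[:d.shape[0],:d.shape[1]]
    P=np.stack([(u-K[0,2])/K[0,0]*d,(v-K[1,2])/K[1,1]*d,d],-1)
    W=P@R.from_quat(c['orientation']).as_matrix().T+np.array(c['position']); W[d==0]=np.nan
    return W
E
cat > a.py <<'E'
from h import *
o=robot.get_obs();print(o['clock'],o['tool_pos'],o['tcp_rot'],o['gripper_width'])
for n in ('scene','side'):
    c=imaging.capture(n);cv2.imwrite(f'pics/{n}0.png',c['img']);np.save(f'{n}0.npy',cloud(c));
    print(n,c['position'],c['orientation'],c['mtx'][0])
    for l in ('spool','guard','gate','thumb_piece','latch','spray_can','tape_measure','wrench'):
        try: print(l,[(np.round(x['at'],3).tolist(),round(x['score'],2)) for x in nets.spot_in(c,l)[:6]])
        except Exception as e: print(l,e)
E
python3 a.py
```

```text
pics
0.0 [ 0.15706234 -0.55259748  0.23038562] [ 9.90438073e-01  1.37954847e-01  1.31464855e-05 -9.39965220e-04] 0.08540299792817233
scene [ 1.19814788 -0.20192872  0.87077447] [ 0.74444797  0.56237668 -0.21326316 -0.2899112 ] [377.8254856    0.         316.14309333]
spool [([0.511, -0.381, 0.063], 0.91), ([0.459, -0.313, 0.071], 0.9), ([0.54, -0.281, 0.068], 0.84), ([0.392, -0.242, 0.069], 0.75), ([0.389, -0.347, 0.069], 0.67)]
guard [([0.666, 0.024, 0.013], 0.85), ([0.487, 0.282, 0.1], 0.47)]
gate [([0.525, 0.06, 0.105], 0.56)]
thumb_piece [([0.482, 0.022, 0.114], 0.87), ([0.665, 0.026, 0.014], 0.4)]
latch []
spray_can [([0.484, 0.281, 0.1], 0.95)]
tape_measure [([0.621, -0.358, 0.031], 0.75), ([0.666, 0.025, 0.016], 0.23)]
wrench [([0.563, 0.349, 0.007], 0.53), ([0.486, 0.283, 0.101], 0.39)]
side [-0.04308364  0.6385494   0.95624915] [-0.32662554  0.86040178 -0.36785964  0.13305568] [510.08500347   0.         321.01305467]
spool [([0.518, -0.265, 0.065], 0.86), ([0.44, -0.298, 0.068], 0.79), ([0.5, -0.374, 0.089], 0.68), ([0.515, 0.061, 0.104], 0.45), ([0.386, -0.232, 0.077], 0.42)]
guard [([0.652, 0.03, 0.024], 0.76)]
gate [([0.475, 0.028, 0.117], 0.7), ([0.513, 0.061, 0.103], 0.57)]
thumb_piece [([0.477, 0.032, 0.114], 0.88)]
latch [([0.476, 0.029, 0.122], 0.9)]
spray_can [([0.446, 0.301, 0.109], 0.7), ([0.522, 0.063, 0.103], 0.53)]
tape_measure [([0.611, -0.338, 0.034], 0.63)]
wrench [([0.554, 0.353, 0.006], 0.89)]
```

View pics/scene0.png

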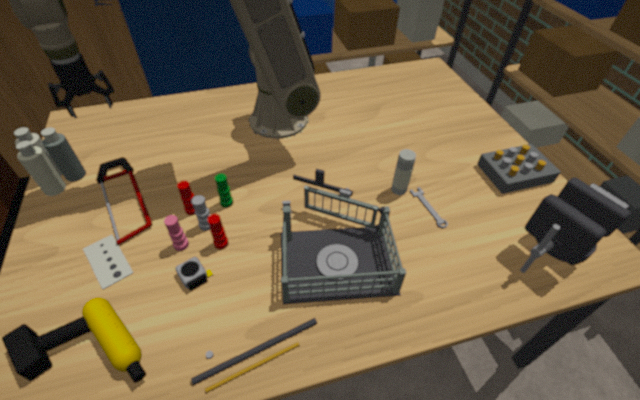

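View pics/side0.png

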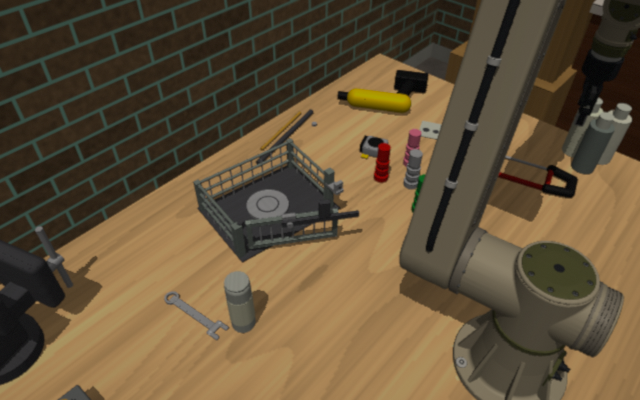

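Look-alikes in the scene picture: grey (200,212), green (224,190), red (186,197), red (218,231) and pink (177,232). I choose the grey one, near (0.46, -0.31). Next I measure it, the guard and the gate, with a crop to check the choice.

```bash
cat > b.py <<'E'
from h import *
def circ(p):
    A=np.c_[2*p,np.ones(len(p))];s=np.linalg.lstsq(A,(p**2).sum(1),rcond=None)[0];return s[:2],np.sqrt(s[2]+s[:2]@s[:2])
for n in ('scene','side'):
    W=np.load(f'{n}0.npy');im=cv2.imread(f'pics/{n}0.png');z=W[...,2]
    # spool head top
    m=(z>.100)&(z<.125)&(np.hypot(W[...,0]-.455,W[...,1]+.31)<.04)
    p=W[m];t=p[p[:,2]>.1085]
    print(n,'spool',m.sum(),len(t),t.mean(0).round(4),t.min(0).round(3),t.max(0).round(3), 'color',im[m].mean(0).round())
    for e in range(1): print(' circ z.8-.108',circ(p[(p[:,2]>.1)][:,:2]))
    # rails
    g=(z>.090)&(z<.104)&(abs(W[...,0]-.62)<.2)&(abs(W[...,1]-.02)<.2)
    q=W[g]; print(' rails',g.sum(),q.min(0).round(3),q.max(0).round(3)); print(' rect',cv2.minAreaRect(q[q[:,0]>.55][:,:2].astype(np.float32)))
    h=(z>.012)&(z<.021)&(np.hypot(W[...,0]-.66,W[...,1]-.026)<.09)&(im.mean(-1)>90)
    r=W[h][:,:2].astype(np.float32);print(' disc',h.sum(),cv2.minEnclosingCircle(r),r.mean(0), np.nanmedian(W[h][:,2]))
    # thumb, posts
    k=(z>.120)&(z<.17)&(abs(W[...,0]-.56)<.14)&(abs(W[...,1]-.0)<.17)
    nl,L,S,C=cv2.connectedComponentsWithStats(k.astype(np.uint8))
    for i in range(1,nl):
        if S[i,4]>5: x=W[L==i];print(' blob',S[i],x.mean(0).round(4),x.min(0).round(3),x.max(0).round(3))
    k=(z>.102)&(z<.119)&(abs(W[...,0]-.56)<.14)&(abs(W[...,1]-.0)<.2)
    nl,L,S,C=cv2.connectedComponentsWithStats(k.astype(np.uint8))
    for i in range(1,nl):
        if S[i,4]>8:
            x=W[L==i];l=cv2.minAreaRect(x[:,:2].astype(np.float32));print(' mid',S[i],x.mean(0).round(4),np.round(l[0],3),np.round(l[1],3),round(l[2],1))
a=cv2.imread('pics/scene0.png');b=cv2.imread('pics/side0.png')
cv2.imwrite('pics/crop.png',np.vstack([np.hstack([cv2.resize(a[160:260,150:250],(400,400)),cv2.resize(a[160:260,270:370],(400,400))])[:300],np.hstack([cv2.resize(b[120:220,350:450],(400,400)),cv2.resize(b[160:260,270:370],(400,400))])[:300]]))
E
python3 b.py
```

```text
scene spool 124 99 [ 0.4489 -0.3124  0.1112] [ 0.43  -0.329  0.109] [ 0.465 -0.297  0.115] color [125. 127. 129.]
 circ z.8-.108 (array([ 0.44966912, -0.31234472]), np.float64(0.0131708969609549))
 rails 1245 [ 0.429 -0.15   0.09 ] [0.805 0.179 0.104]
 rect ((0.6595587134361267, 0.018323734402656555), (0.2972656488418579, 0.24148555099964142), 79.11970520019531)
 disc 785 ((0.6760348677635193, 0.014276052825152874), 0.05492018535733223) [0.67459613 0.01418276] 0.013529299218244084
 blob [315 168  10  16 130] [0.4791 0.0213 0.1445] [0.467 0.01  0.12 ] [0.489 0.034 0.163]
 blob [283 206   8   9  62] [ 0.5614 -0.0925  0.1278] [ 0.549 -0.103  0.12 ] [ 0.572 -0.081  0.132]
 mid [293 174  98  38 654] [0.5189 0.0574 0.108 ] [0.523 0.068] [0.293 0.041] 51.4
 mid [283 200   8   6  42] [ 0.525  -0.0842  0.1116] [ 0.524 -0.084] [0.02  0.011] 78.8
 mid [283 213   8   6  29] [ 0.568  -0.0931  0.1102] [ 0.567 -0.094] [0.019 0.006] 73.1
side spool 126 88 [ 0.4467 -0.3105  0.1118] [ 0.431 -0.329  0.109] [ 0.464 -0.293  0.116] color [ 99. 102. 106.]
 circ z.8-.108 (array([ 0.44640344, -0.3104031 ]), 
[... 161 characters left out ...]
.2441585659980774), 78.79689025878906)
 disc 756 ((0.6753734350204468, 0.014886940829455853), 0.05571741238236427) [0.67618483 0.01493656] 0.014247538492390965
 blob [324 168  11  10  72] [ 0.5567 -0.0885  0.1275] [ 0.545 -0.102  0.12 ] [ 0.569 -0.078  0.134]
 blob [319 200  13  18 196] [0.4724 0.0262 0.1447] [0.462 0.011 0.12 ] [0.485 0.038 0.164]
 blob [283 213  13   6  34] [0.5317 0.0788 0.1219] [0.52  0.067 0.12 ] [0.543 0.093 0.125]
 mid [324 175  11   8  51] [ 0.554  -0.0862  0.1102] [ 0.555 -0.086] [0.026 0.014] 33.3
 mid [334 180  10  10  63] [ 0.5208 -0.0825  0.1116] [ 0.521 -0.084] [0.023 0.015] 86.7
 mid [231 209 129  23 931] [0.516  0.0641 0.1091] [0.521 0.068] [0.294 0.043] 52.9
```

View pics/crop.png

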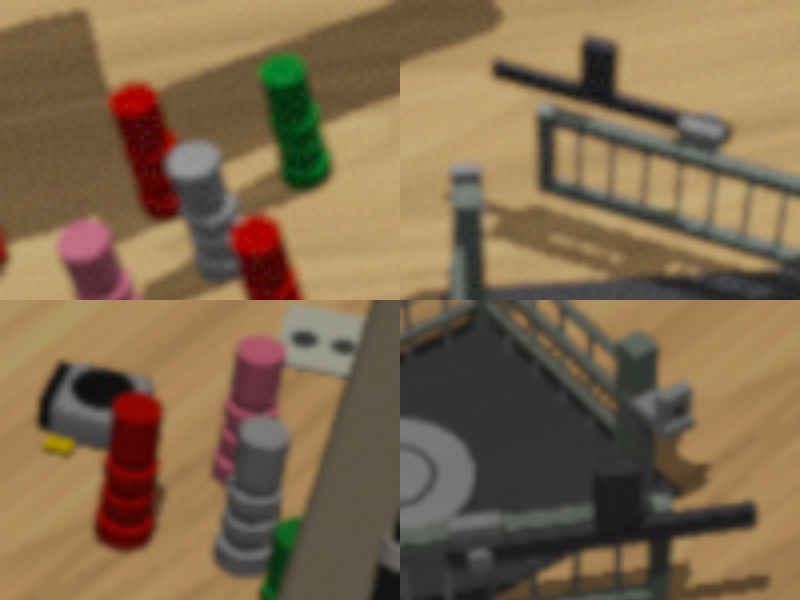

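The crop confirms it: the grey spool stands among the two red, the pink and the green one. It is at about (0.448, -0.3115), and the turntable at (0.6755, 0.0145). The guard's yaw is about -11°, and the latch post and striker agree with that. The gate angle is about 0.46 rad. A jaw axis near 77° fits the gaps between the look-alikes.

apply_moves(
  increments=[
    {"xyz": [0,0,0.03],"dr": [0,0,-7],"jaw": 100},
    {"xyz": [0.03,0.024,0.02],"dr": [0,0,-7],"jaw": 100},
    {"xyz": [0.03,0.024,0],"dr": [0,0,-7],"jaw": 100},
    {"xyz": [0.03,0.024,0],"dr": [0,0,-8],"jaw": 100},
    {"xyz": [0.03,0.024,0],"dr": [0,0,0],"jaw": 100},
    {"xyz": [0.03,0.024,0],"dr": [0,0,0],"jaw": 100},
    {"xyz": [0.03,0.024,0],"dr": [0,0,0],"jaw": 100},
    {"xyz": [0.03,0.024,0],"dr": [0,0,0],"jaw": 100},
    {"xyz": [0.03,0.024,0],"dr": [0,0,0],"jaw": 100},
    {"xyz": [0.03,0.024,-0.03],"dr": [0,0,0],"jaw": 100},
    {"xyz": [0.021,0.025,-0.03],"dr": [0,0,0],"jaw": 100},
    {"xyz": [0,0,0],"dr": [0,0,0],"jaw": 100},
  ],
)

```text
clock: 2.1
tool_pos: [0.4484, -0.3075, 0.2171]
tcp_rot: [0.994, -0.112, -0.003, -0.003]
ft_force: [-0.4, 0.4, 0.1]
gripper_width: 0.0856
```

```bash
cat >> h.py <<'E'
def wcloud(o,c):
    K=c['mtx'];d=c['depth'];v,u=np.mgrid[:d.shape[0],:d.shape[1]]
    a=(u-K[0,2])/K[0,0];b=(v-K[1,2])/K[1,1];r=np.hypot(a,b)+1e-9
    s=np.tan(np.minimum(r,1.4))/r
    P=np.stack([a*s*d,b*s*d,d],-1);M=np.array(c['mount'])
    W=(P@M[:3,:3].T+M[:3,3])@R.from_quat(o['tcp_rot']).as_matrix().T+np.array(o['tool_pos']);W[(d==0)|(r>1.4)]=np.nan
    return W
E
python3 - <<'E'
from h import *
o=robot.get_obs();c=imaging.capture('wrist');W=wcloud(o,c);cv2.imwrite('pics/w1.png',c['img'])
print(o['clock'],o['tool_pos'],o['qd'].round(3),robot.grip_depth)
hsv=cv2.cvtColor(c['img'],cv2.COLOR_BGR2HSV)
m=(W[...,2]>.104)&(W[...,2]<.120)
nl,L,S,C=cv2.connectedComponentsWithStats(m.astype(np.uint8))
for i in range(1,nl):
    if S[i,4]>60: x=W[L==i];print(S[i],x.mean(0).round(4),x.min(0).round(3),x.max(0).round(3),np.median(hsv[L==i],0))
E
```

```text
2.1 [ 0.44839705 -0.30750261  0.21711861] [-0.056 -0.024  0.073  0.056 -0.033 -0.044] 0.0187
[ 245   96   42   41 1351] [ 0.5259 -0.2798  0.1125] [ 0.509 -0.296  0.104] [ 0.543 -0.262  0.115] [  2. 192. 191.]
[ 380   97   43   41 1323] [ 0.5012 -0.3864  0.1123] [ 0.484 -0.404  0.104] [ 0.518 -0.37   0.115] [174. 103. 127.]
[ 85 129  14  22 201] [ 0.5579 -0.1024  0.1124] [ 0.548 -0.106  0.104] [ 0.568 -0.098  0.12 ] [60. 14. 56.]
[ 80 170  24  13 226] [ 0.5238 -0.0891  0.114 ] [ 0.517 -0.098  0.104] [ 0.531 -0.074  0.118] [102.   8. 155.]
[   0  172  102  100 1988] [0.4939 0.026  0.1104] [ 0.425 -0.047  0.104] [0.582 0.114 0.12 ] [40. 19. 67.]
[ 308  176   40   41 1282] [ 0.45   -0.3137  0.1123] [ 0.432 -0.33   0.104] [ 0.466 -0.297  0.115] [108.   6. 174.]
[ 365  242   37   36 1041] [ 0.3799 -0.3493  0.1118] [ 0.361 -0.366  0.104] [ 0.395 -0.333  0.115] [  2. 195. 103.]
[256 266  37  35 967] [ 0.3783 -0.2465  0.1118] [ 0.359 -0.262  0.104] [ 0.394 -0.229  0.115] [ 62. 141.  76.]
[616 282  24  47 336] [ 0.177  -0.7427  0.1119] [ 0.117 -0.778  0.104] [ 0.203 -0.727  0.12 ] [33. 27. 91.]
[588 318  30  35 294] [ 0.1387 -0.688   0.112 ] [ 0.101 -0.724  0.104] [ 0.154 -0.672  0.12 ] [68. 17. 53.]
```

View pics/w1.png

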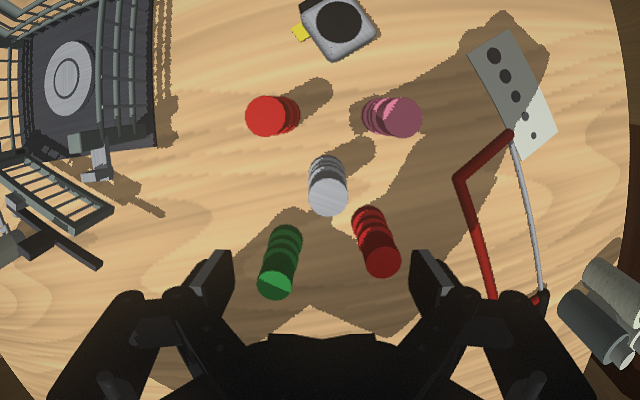

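The wrist picture shows the grey head at (328,197), and both fingers will come down in free gaps. Its centre is (0.449, -0.3135) and its top 0.112, as it should be. I descend.

apply_moves(
  increments=[
    {"xyz": [0.001,-0.002,0],"dr": [0,0,0],"jaw": 100},
    {"xyz": [0,0,0],"dr": [0,0,0],"jaw": 100},
    {"xyz": [0,0,-0.03],"dr": [0,0,0],"jaw": 100},
    {"xyz": [0,0,-0.03],"dr": [0,0,0],"jaw": 100},
    {"xyz": [0,0,-0.03],"dr": [0,0,0],"jaw": 100},
    {"xyz": [0,0,-0.03],"dr": [0,0,0],"jaw": 100},
    {"xyz": [0,0,-0.022],"dr": [0,0,0],"jaw": 100},
    {"xyz": [0,0,0],"dr": [0,0,0],"jaw": 100},
    {"xyz": [0,0,0],"dr": [0,0,0],"jaw": 100},
    {"xyz": [0,0,0],"dr": [0,0,0],"jaw": 100},
  ],
)

```text
clock: 3.15
tool_pos: [0.45, -0.3157, 0.0813]
tcp_rot: [0.993, -0.115, 0.001, 0.001]
ft_force: [0.1, -0.0, -0.0]
gripper_width: 0.0853
```

apply_moves(
  increments=[
    {"xyz": [0,0.001,-0.002],"dr": [0,0,0],"jaw": 60},
    {"xyz": [0,0,0],"dr": [0,0,0],"jaw": 45},
    {"xyz": [0,0,0],"dr": [0,0,0],"jaw": 38},
    {"xyz": [0,0,0],"dr": [0,0,0],"jaw": 30},
    {"xyz": [0,0,0],"dr": [0,0,0],"jaw": 20},
    {"xyz": [0,0,0],"dr": [0,0,0],"jaw": 20},
    {"xyz": [0,0,0],"dr": [0,0,0],"jaw": 20},
    {"xyz": [0,0,0],"dr": [0,0,0],"jaw": 20},
  ],
  squeeze=50,
)

```text
clock: 3.95
tool_pos: [0.4494, -0.3132, 0.0779]
tcp_rot: [0.993, -0.114, 0.0, 0.0]
ft_force: [0.4, 2.2, 5.3]
gripper_width: 0.0321
```

apply_moves(
  increments=[
    {"xyz": [0,0,0.01],"dr": [0,0,0],"jaw": 20},
    {"xyz": [0,0,0.02],"dr": [0,0,0],"jaw": 20},
    {"xyz": [0,0,0.03],"dr": [0,0,0],"jaw": 20},
    {"xyz": [0,0,0.03],"dr": [0,0,0],"jaw": 20},
    {"xyz": [0,0,0.03],"dr": [0,0,0],"jaw": 20},
    {"xyz": [0,0,0.03],"dr": [0,0,0],"jaw": 20},
    {"xyz": [0,0,0.02],"dr": [0,0,0],"jaw": 20},
    {"xyz": [0,0,0],"dr": [0,0,0],"jaw": 20},
    {"xyz": [0,0,0],"dr": [0,0,0],"jaw": 20},
  ],
)

```text
clock: 4.85
tool_pos: [0.4488, -0.313, 0.2464]
tcp_rot: [0.993, -0.114, -0.0, -0.0]
ft_force: [-1.0, -0.1, -5.8]
gripper_width: 0.032
```

apply_moves(
  increments=[
    {"xyz": [0.01,0.013,0],"dr": [0,0,3],"jaw": 20},
    {"xyz": [0.019,0.027,0],"dr": [0,0,6],"jaw": 20},
    {"xyz": [0.021,0.031,0],"dr": [0,0,6],"jaw": 20},
    {"xyz": [0.021,0.031,0],"dr": [0,0,6],"jaw": 20},
    {"xyz": [0.021,0.031,0],"dr": [0,0,7],"jaw": 20},
    {"xyz": [0.021,0.031,0],"dr": [0,0,7],"jaw": 20},
    {"xyz": [0.021,0.031,0],"dr": [0,0,7],"jaw": 20},
    {"xyz": [0.021,0.031,0],"dr": [0,0,7],"jaw": 20},
    {"xyz": [0.021,0.031,0],"dr": [0,0,7],"jaw": 20},
    {"xyz": [0.021,0.031,0],"dr": [0,0,6],"jaw": 20},
    {"xyz": [0.019,0.026,0],"dr": [0,0,4],"jaw": 20},
    {"xyz": [0.01,0.013,0],"dr": [0,0,0],"jaw": 20},
  ],
)

```text
clock: 6.05
tool_pos: [0.6752, 0.0167, 0.2437]
tcp_rot: [0.895, 0.447, -0.002, -0.002]
ft_force: [-0.4, -0.5, -4.9]
gripper_width: 0.0321
```

apply_moves(
  increments=[
    {"xyz": [0,0,0],"dr": [0,0,0],"jaw": 20},
    {"xyz": [0,0,0],"dr": [0,0,0],"jaw": 20},
    {"xyz": [0,0,0],"dr": [0,0,0],"jaw": 20},
    {"xyz": [0,0,0],"dr": [0,0,0],"jaw": 20},
  ],
)

```text
clock: 6.45
tool_pos: [0.6745, 0.0129, 0.2469]
tcp_rot: [0.896, 0.445, -0.0, -0.0]
ft_force: [-0.5, -0.3, -5.3]
gripper_width: 0.0322
```

```bash
python3 - <<'E'
from h import *
o=robot.get_obs();c=imaging.capture('wrist');W=wcloud(o,c);cv2.imwrite('pics/w2.png',c['img'])
print(o['clock'],o['tool_pos'],o['joints'].round(2),R.from_quat(o['tcp_rot']).as_matrix().round(3).tolist())
s=imaging.capture('scene');V=cloud(s);cv2.imwrite('pics/s2.png',s['img'])
for n,Z in (('wrist',W),('scene',V)):
    im=(c if n=='wrist' else s)['img']
    h=(Z[...,2]>.009)&(Z[...,2]<.019)&(np.hypot(Z[...,0]-.6755,Z[...,1]-.0145)<.075)&(im.mean(-1)>90)
    if h.sum()>20: print(n,h.sum(),Z[h].mean(0).round(4),cv2.minEnclosingCircle(Z[h][:,:2].astype(np.float32)))
T=np.array(o['tool_pos'])
# held spool shape seen from scene
m=(abs(V[...,0]-T[0])<.03)&(abs(V[...,1]-T[1])<.03)&(V[...,2]>.14)&(V[...,2]<.25)
x=V[m]
for lo in np.arange(.15,.25,.012):
    y=x[(x[:,2]>lo)&(x[:,2]<lo+.012)]
    if len(y)>4: print(round(lo,3),len(y),y.mean(0).round(4),np.ptp(y,0).round(3))
print('bottom',np.sort(x[:,2])[:10].round(3))
E
```

```text
6.45 [0.67448588 0.012874   0.24691624] [-0.1   0.52  0.39  1.45 -0.    2.12] [[0.605, 0.796, -0.001], [0.796, -0.605, -0.0], [-0.001, -0.001, -1.0]]
wrist 4812 [0.6833 0.0212 0.0147] ((0.677710235118866, 0.01400498952716589), 0.05535520240664482)
scene 1037 [0.6747 0.0145 0.0132] ((0.6762680411338806, 0.014047952368855476), 0.05572257936000824)
0.162 24 [0.6881 0.0074 0.1714] [0.022 0.039 0.006]
0.174 82 [0.6855 0.0078 0.1814] [0.032 0.04  0.012]
0.186 52 [0.6832 0.0066 0.1878] [0.031 0.039 0.011]
0.198 68 [0.6848 0.0081 0.2052] [0.025 0.035 0.011]
0.21 40 [0.6833 0.0078 0.212 ] [0.023 0.036 0.006]
0.222 75 [0.6853 0.0086 0.2298] [0.031 0.036 0.012]
0.234 29 [0.6846 0.0098 0.2365] [0.025 0.031 0.012]
0.246 6 [0.6898 0.0156 0.2474] [0.012 0.02  0.004]
bottom [0.168 0.169 0.169 0.169 0.169 0.17  0.17  0.17  0.171 0.171]
```

apply_moves(
  increments=[
    {"xyz": [0.0015,0.001,-0.02],"dr": [0,0,0],"jaw": 20},
    {"xyz": [0,0,-0.03],"dr": [0,0,0],"jaw": 20},
    {"xyz": [0,0,-0.03],"dr": [0,0,0],"jaw": 20},
    {"xyz": [0,0,-0.03],"dr": [0,0,0],"jaw": 20},
    {"xyz": [0,0,-0.02],"dr": [0,0,0],"jaw": 20},
    {"xyz": [0,0,-0.01],"dr": [0,0,0],"jaw": 20},
    {"xyz": [0,0,-0.006],"dr": [0,0,0],"jaw": 20},
    {"xyz": [0,0,-0.003],"dr": [0,0,0],"jaw": 20},
    {"xyz": [0,0,0],"dr": [0,0,0],"jaw": 20},
    {"xyz": [0,0,0],"dr": [0,0,0],"jaw": 20},
    {"xyz": [0,0,0],"dr": [0,0,0],"jaw": 20},
  ],
)

```text
clock: 7.65
tool_pos: [0.6773, 0.0148, 0.0995]
tcp_rot: [0.895, 0.445, 0.001, 0.001]
ft_force: [0.6, -0.7, -4.1]
gripper_width: 0.032
```

apply_moves(
  increments=[
    {"xyz": [0,0,0],"dr": [0,0,0],"jaw": 20},
    {"xyz": [0,0,-0.002],"dr": [0,0,0],"jaw": 20},
    {"xyz": [0,0,-0.001],"dr": [0,0,0],"jaw": 20},
    {"xyz": [0,0,-0.001],"dr": [0,0,0],"jaw": 20},
    {"xyz": [0,0,0],"dr": [0,0,0],"jaw": 20},
    {"xyz": [0,0,0],"dr": [0,0,0],"jaw": 20},
    {"xyz": [0,0,0],"dr": [0,0,0],"jaw": 20},
  ],
)

```text
clock: 8.35
tool_pos: [0.6767, 0.0149, 0.0943]
tcp_rot: [0.895, 0.445, 0.0, 0.0]
ft_force: [-0.2, 0.8, -5.9]
gripper_width: 0.0316
```

apply_moves(
  increments=[
    {"xyz": [0,0,-0.001],"dr": [0,0,0],"jaw": 20},
    {"xyz": [0,0,-0.001],"dr": [0,0,0],"jaw": 20},
    {"xyz": [0,0,0],"dr": [0,0,0],"jaw": 20},
    {"xyz": [0,0,0],"dr": [0,0,0],"jaw": 20},
    {"xyz": [0,0,0],"dr": [0,0,0],"jaw": 20},
  ],
)

```text
clock: 8.85
tool_pos: [0.6766, 0.0149, 0.0923]
tcp_rot: [0.895, 0.445, 0.0, 0.0]
ft_force: [-0.2, -0.2, -4.7]
gripper_width: 0.0323
```

apply_moves(
  increments=[
    {"xyz": [0,0,-0.001],"dr": [0,0,0],"jaw": 20},
    {"xyz": [0,0,0],"dr": [0,0,0],"jaw": 20},
    {"xyz": [0,0,0],"dr": [0,0,0],"jaw": 20},
    {"xyz": [0,0,0],"dr": [0,0,0],"jaw": 20},
  ],
)

```text
clock: 9.25
tool_pos: [0.6768, 0.0149, 0.092]
tcp_rot: [0.895, 0.445, 0.0, 0.0]
ft_force: [-1.2, 0.1, 2.2]
gripper_width: 0.0323
```

The force has gone from -5 to +2 N, so the spool is seated. I release it slowly, then rise.

apply_moves(
  increments=[
    {"xyz": [0,0,0],"dr": [0,0,0],"jaw": 42},
    {"xyz": [0,0,0],"dr": [0,0,0],"jaw": 50},
    {"xyz": [0,0,0],"dr": [0,0,0],"jaw": 60},
    {"xyz": [0,0,0],"dr": [0,0,0],"jaw": 75},
    {"xyz": [0,0,0],"dr": [0,0,0],"jaw": 75},
    {"xyz": [0,0,0.02],"dr": [0,0,0],"jaw": 75},
    {"xyz": [0,0,0.03],"dr": [0,0,0],"jaw": 75},
    {"xyz": [0,0,0.04],"dr": [0,0,0],"jaw": 75},
    {"xyz": [0,0,0.04],"dr": [0,0,0],"jaw": 75},
    {"xyz": [0,0,0.02],"dr": [0,0,0],"jaw": 75},
    {"xyz": [0,0,0],"dr": [0,0,0],"jaw": 75},
    {"xyz": [0,0,0],"dr": [0,0,0],"jaw": 75},
  ],
)

```text
clock: 10.45
tool_pos: [0.6768, 0.0148, 0.2413]
tcp_rot: [0.895, 0.445, 0.0, 0.0]
ft_force: [0.2, -0.0, -0.1]
gripper_width: 0.064
```

```bash
python3 - <<'E'
from h import *
o=robot.get_obs();print(o['clock'],o['tool_pos'],o['ft_force'].round(1),o['gripper_width'])
for n in('scene','side'):
    c=imaging.capture(n);V=cloud(c);np.save(n+'1.npy',V);cv2.imwrite(f'pics/{n}1.png',c['img'])
    m=(np.hypot(V[...,0]-.676,V[...,1]-.0145)<.035)&(V[...,2]>.12)&(V[...,2]<.135)
    x=V[m];print(n,len(x),x.mean(0).round(4),x.min(0).round(3),x.max(0).round(3)) if len(x) else 0
    k=(V[...,2]>.122)&(V[...,2]<.17)&(abs(V[...,0]-.475)<.05)&(abs(V[...,1]-.025)<.06)
    x=V[k]; print(' thumb',len(x),x.mean(0).round(4),x.min(0).round(3),x.max(0).round(3), cv2.minAreaRect(x[:,:2].astype(np.float32)))
    k=(V[...,2]>.113)&(V[...,2]<.119)&(V[...,0]<.56)&(V[...,0]>.4)&(V[...,1]>-.07)&(V[...,1]<.1)
    x=V[k][:,:2].astype(np.float32);vx,vy,x0,y0=cv2.fitLine(x,cv2.DIST_HUBER,0,.01,.01).ravel();print(' bar top line',len(x),np.degrees(np.arctan2(vy,vx)),x0,y0,x.min(0),x.max(0))
E
```

```text
10.45 [0.67682617 0.01483294 0.24128129] [ 0.2 -0.  -0.1] 0.06397429905554598
scene 130 [0.6766 0.0136 0.1248] [ 0.66  -0.002  0.12 ] [0.692 0.03  0.128]
 thumb 124 [0.4788 0.0214 0.1453] [0.464 0.01  0.123] [0.488 0.035 0.163] ((0.475970596075058, 0.022575119510293007), (0.026485489681363106, 0.013968084007501602), 53.47227096557617)
 bar top line 89 52.43872 0.46302262 0.0043529132 [ 0.42378145 -0.04342972] [0.5450936 0.0895904]
side 122 [0.6728 0.0161 0.1252] [ 0.657 -0.003  0.12 ] [0.694 0.032 0.13 ]
 thumb 189 [0.4726 0.0265 0.1459] [0.463 0.013 0.122] [0.523 0.072 0.165] ((0.49094969034194946, 0.04618540778756142), (0.0810030847787857, 0.017496738582849503), 50.80415344238281)
 bar top line 258 51.599743 0.47718266 0.02766738 [ 0.42208612 -0.0417811 ] [0.5446581  0.09974998]
```

Spool released: centre about (0.676, 0.0145), top 0.126, as expected. Next I hover over the thumb piece.

apply_moves(
  increments=[
    {"xyz": [-0.02,0.001,0],"dr": [0,0,0],"jaw": 75},
    {"xyz": [-0.04,0.002,0],"dr": [0,0,0],"jaw": 75},
    {"xyz": [-0.04,0.002,0],"dr": [0,0,0],"jaw": 70},
    {"xyz": [-0.04,0.002,0],"dr": [0,0,0],"jaw": 70},
    {"xyz": [-0.04,0.001,0],"dr": [0,0,0],"jaw": 70},
    {"xyz": [-0.022,0.001,0],"dr": [0,0,-0.7],"jaw": 70},
    {"xyz": [0,0,0],"dr": [0,0,0],"jaw": 70},
    {"xyz": [0,0,0],"dr": [0,0,0],"jaw": 70},
    {"xyz": [0,0,0],"dr": [0,0,0],"jaw": 70},
    {"xyz": [0,0,0],"dr": [0,0,0],"jaw": 70},
  ],
)

```text
clock: 11.55
tool_pos: [0.4756, 0.0237, 0.2407]
tcp_rot: [0.898, 0.44, -0.0, -0.0]
ft_force: [-1.8, -0.7, -0.2]
gripper_width: 0.0596
```

```bash
cat > path.py <<'E'
from h import *
YAW=np.radians(-11.1);D=np.array([.6762,.0143])
x=np.array([np.cos(YAW),np.sin(YAW)]);y=np.array([-x[1],x[0]])
O=D-.095*x;H=O+.13*y
def tcp(g,a,depth=.019,up=.032):
    "TCP position, gate yaw when grip point is `up` above bar line"
    Rg=R.from_euler('z',YAW-g);Ra=R.from_rotvec([-a,0,0])
    v=np.array([-.022,-.110,.108])+Ra.apply([0,-.08,up-depth])
    return Rg.apply(v)+np.r_[H,0], Rg*Ra
E
python3 - <<'E'
from path import *
o=robot.get_obs();c=imaging.capture('wrist');W=wcloud(o,c);cv2.imwrite('pics/w3.png',c['img'])
print(o['clock'],o['tool_pos'],R.from_quat(o['tcp_rot']).as_matrix()[:,1].round(3))
m=(W[...,2]>.152)&(W[...,2]<.17)&(abs(W[...,0]-.475)<.05)&(abs(W[...,1]-.0235)<.05)
x=W[m];print('tab',len(x),x.mean(0).round(4),cv2.minAreaRect(x[:,:2].astype(np.float32)))
b=(W[...,2]>.112)&(W[...,2]<.120)&(abs(W[...,0]-.475)<.08)&(abs(W[...,1]-.0235)<.09)
x=W[b][:,:2].astype(np.float32);l=cv2.fitLine(x,cv2.DIST_HUBER,0,.01,.01).ravel();print('bar',len(x),l,np.degrees(np.arctan2(l[1],l[0])))
print('model',tcp(.467,0)[0])
E
```

```text
11.55 [0.47555433 0.02370127 0.24074292] [ 0.79  -0.613 -0.   ]
tab 550 [0.4775 0.0234 0.1617] ((0.476357638835907, 0.02257288619875908), (0.026470409706234932, 0.012055032886564732), 52.53102111816406)
bar 1417 [0.5993295  0.8005025  0.48960578 0.03990851] 53.17811
model [0.47403312 0.02364565 0.121     ]
```

View pics/w3.png

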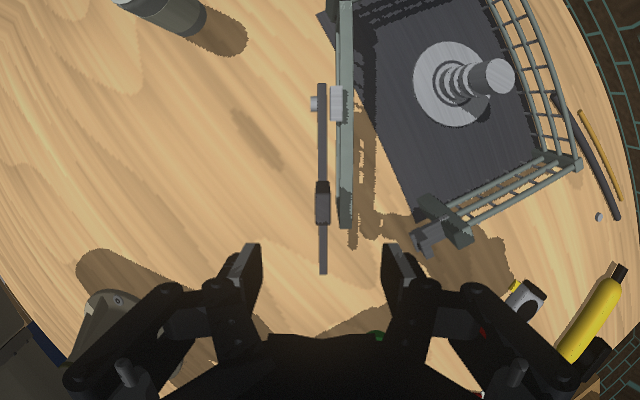

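The wrist picture shows the tab at (321,200), with clear room between the fingers, and the spool upright on the disc. The tab measures (0.4765, 0.0227), top 0.162, matching the model within 2 mm. I descend and grip.

apply_moves(
  increments=[
    {"xyz": [0.001,-0.001,-0.02],"dr": [0,0,0],"jaw": 60},
    {"xyz": [0,0,-0.03],"dr": [0,0,0],"jaw": 60},
    {"xyz": [0,0,-0.03],"dr": [0,0,0],"jaw": 55},
    {"xyz": [0,0,-0.025],"dr": [0,0,0],"jaw": 50},
    {"xyz": [0,0,-0.012],"dr": [0,0,0],"jaw": 40},
    {"xyz": [0,0,0],"dr": [0,0,0],"jaw": 30},
    {"xyz": [0,0,0],"dr": [0,0,0],"jaw": 22},
    {"xyz": [0,0,0],"dr": [0,0,0],"jaw": 15},
    {"xyz": [0,0,0],"dr": [0,0,0],"jaw": 5},
    {"xyz": [0,0,0],"dr": [0,0,0],"jaw": 5},
    {"xyz": [0,0,0],"dr": [0,0,0],"jaw": 5},
    {"xyz": [0,0,0],"dr": [0,0,0],"jaw": 5},
  ],
  squeeze=25,
)

```text
clock: 12.8
tool_pos: [0.4765, 0.023, 0.1256]
tcp_rot: [0.898, 0.44, 0.001, 0.001]
ft_force: [-1.5, 0.2, 5.4]
gripper_width: 0.0116
```

```bash
python3 - <<'E'
from path import *
o=robot.get_obs();print(o['tool_pos'],o['ft_force'].round(1),o['gripper_width'])
T=np.array(o['tool_pos'])[:2]-H
Y=R.from_quat(o['tcp_rot']).as_matrix()[:,1]
g0=YAW-np.arctan2(*(T)[::-1])+np.arctan2(-.19,-.022)
print('gate from pos',g0,'from yaw',YAW-np.arctan2(Y[1],Y[0]),'radius',np.hypot(*T))
def inc(p,q):
    return ((q[0]-p[0]).round(4).tolist(), np.degrees((q[1]*p[1].inv()).as_rotvec()).round(2).tolist())
wp=[(g0,0),(g0,.13),(g0,.25)]+[(g0*(1-i/4),.25) for i in range(1,5)]+[(-.01,.25),(-.01,.12),(-.01,0)]
for a,b in zip(wp[:-1],wp[1:]): print(np.round(b,3),*inc(tcp(*a),tcp(*b)))
E
```

```text
[0.47647976 0.0229857  0.12557347] [-1.5  0.2  5.4] 0.01155179708688125
gate from pos 0.4553787112477927 from yaw 0.4662431984699223 radius 0.19003957810307165
[0.455 0.13 ] [0.0014, 0.0019, 0.0103] [-5.93, 4.5, 0.0]
[0.455 0.25 ] [0.002, 0.0027, 0.0091] [-5.48, 4.16, 0.0]
[0.342 0.25 ] [0.016, -0.0138, -0.0] [-0.0, -0.0, 6.52]
[0.228 0.25 ] [0.0175, -0.0119, -0.0] [0.0, 0.0, 6.52]
[0.114 0.25 ] [0.0187, -0.0098, 0.0] [0.0, 0.0, 6.52]
[0.   0.25] [0.0197, -0.0076, -0.0] [0.0, 0.0, 6.52]
[-0.01  0.25] [0.0018, -0.0006, 0.0] [0.0, 0.0, 0.57]
[-0.01  0.12] [-0.0007, -0.0035, -0.0099] [7.32, -1.36, 0.0]
[-0.01  0.  ] [-0.0004, -0.0021, -0.0095] [6.76, -1.26, -0.0]
```

apply_moves(
  increments=[
    {"xyz": [0.0007,0.001,0.005],"dr": [-3,2.25,0],"jaw": 5},
    {"xyz": [0.0007,0.001,0.0053],"dr": [-3,2.25,0],"jaw": 5},
    {"xyz": [0.001,0.0013,0.0046],"dr": [-2.7,2.1,0],"jaw": 5},
    {"xyz": [0.001,0.0013,0.0046],"dr": [-2.7,2.1,0],"jaw": 5},
    {"xyz": [0,0,0],"dr": [0,0,0],"jaw": 5},
    {"xyz": [0,0,0],"dr": [0,0,0],"jaw": 5},
    {"xyz": [0,0,0],"dr": [0,0,0],"jaw": 5},
  ],
)

```text
clock: 13.5
tool_pos: [0.4797, 0.0279, 0.1438]
tcp_rot: [0.891, 0.436, -0.11, 0.055]
ft_force: [1.9, 3.9, -1.6]
gripper_width: 0.0113
```

```bash
cat > look.py <<'E'
from path import *
import sys
o=robot.get_obs();print(o['clock'],o['tool_pos'].round(4),o['ft_force'].round(1),o['gripper_width'])
c=imaging.capture('side');cv2.imwrite('pics/%s.png'%sys.argv[1],cv2.resize(c['img'][140:260,230:390],(800,600),interpolation=cv2.INTER_CUBIC))
V=cloud(c);np.save(sys.argv[1]+'.npy',V)
E
python3 look.py lift
```

```text
13.5 [0.4797 0.0279 0.1438] [ 1.9  3.9 -1.6] 0.011346580049691007
```

View pics/lift.png

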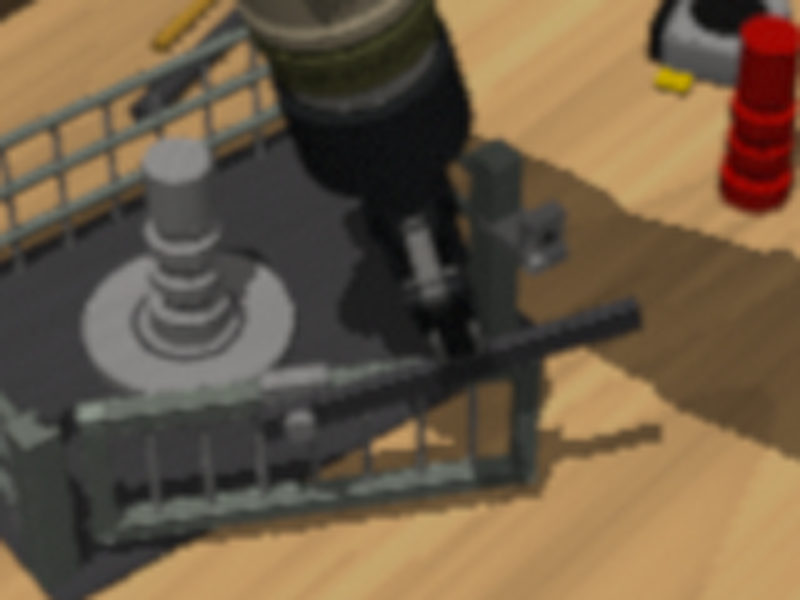

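The picture shows the bar lifted: its tip at (640,310) is well above the pivot at (300,425), and the spool stands. Now I swing the gate shut with the bar held up.

apply_moves(
  increments=[
    {"xyz": [0.0079,-0.007,0],"dr": [0,0,3.26],"jaw": 5},
    {"xyz": [0.0081,-0.0068,0],"dr": [0,0,3.26],"jaw": 5},
    {"xyz": [0.0086,-0.0062,0],"dr": [0,0,3.26],"jaw": 5},
    {"xyz": [0.0089,-0.0057,0],"dr": [0,0,3.26],"jaw": 5},
    {"xyz": [0.0092,-0.0051,0],"dr": [0,0,3.26],"jaw": 5},
    {"xyz": [0.0095,-0.0047,0],"dr": [0,0,3.26],"jaw": 5},
    {"xyz": [0.0098,-0.004,0],"dr": [0,0,3.26],"jaw": 5},
    {"xyz": [0.0099,-0.0036,0],"dr": [0,0,3.26],"jaw": 5},
    {"xyz": [0,0,0],"dr": [0,0,0],"jaw": 5},
    {"xyz": [0,0,0],"dr": [0,0,0],"jaw": 5},
    {"xyz": [0,0,0],"dr": [0,0,0],"jaw": 5},
  ],
)

```text
clock: 14.65
tool_pos: [0.5502, -0.0155, 0.1436]
tcp_rot: [0.77, 0.626, -0.096, 0.079]
ft_force: [-0.2, 4.0, -1.2]
gripper_width: 0.0115
```

```bash
python3 look.py shut; python3 -c "
from path import *
print(tcp(0,.25)[0])"
```

```text
14.65 [ 0.5502 -0.0155  0.1436] [-0.2  4.  -1.2] 0.011507360111254172
[ 0.55093544 -0.01645592  0.14038818]
```

View pics/shut.png

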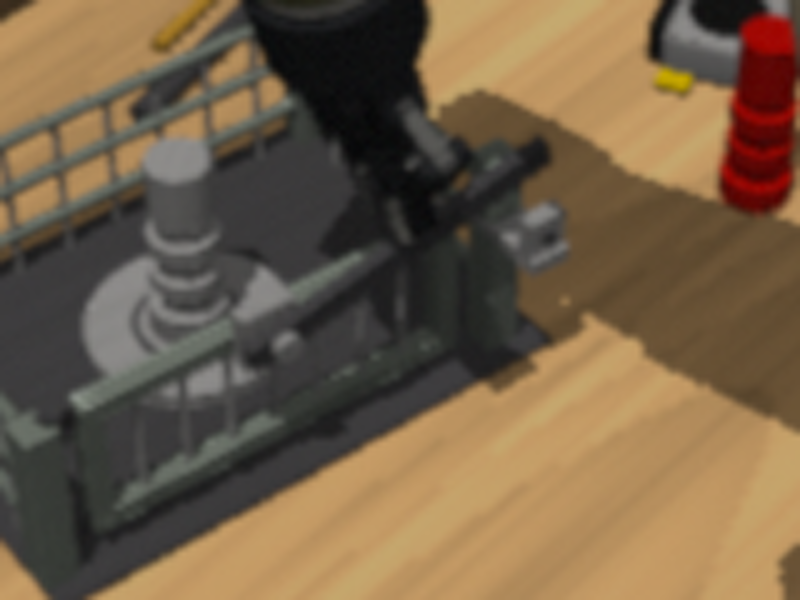

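The gate looks shut, with the bar up over the notch. I press the last millimetres to the stop.

apply_moves(
  increments=[
    {"xyz": [0.001,-0.0002,0],"dr": [0,0,0.3],"jaw": 5},
    {"xyz": [0.001,-0.0002,0],"dr": [0,0,0.3],"jaw": 5},
    {"xyz": [0,0,0],"dr": [0,0,0],"jaw": 5},
    {"xyz": [0,0,0],"dr": [0,0,0],"jaw": 5},
    {"xyz": [0,0,0],"dr": [0,0,0],"jaw": 5},
  ],
)

```text
clock: 15.2
tool_pos: [0.5521, -0.0161, 0.1436]
tcp_rot: [0.766, 0.63, -0.096, 0.08]
ft_force: [-4.3, 3.4, 0.0]
gripper_width: 0.012
```

apply_moves(
  increments=[
    {"xyz": [-0.0004,-0.0018,-0.005],"dr": [3.66,-0.68,0],"jaw": 5},
    {"xyz": [-0.0003,-0.0017,-0.0049],"dr": [3.66,-0.68,0],"jaw": 5},
    {"xyz": [-0.0002,-0.0011,-0.0048],"dr": [3.38,-0.63,0],"jaw": 5},
    {"xyz": [-0.0002,-0.001,-0.0047],"dr": [3.38,-0.63,0],"jaw": 5},
    {"xyz": [0,0,0],"dr": [0,0,0],"jaw": 5},
    {"xyz": [0,0,0],"dr": [0,0,0],"jaw": 5},
    {"xyz": [0,0,0],"dr": [0,0,0],"jaw": 5},
  ],
)

```text
clock: 15.9
tool_pos: [0.551, -0.022, 0.1253]
tcp_rot: [0.773, 0.635, -0.001, -0.0]
ft_force: [-6.4, 3.3, 5.9]
gripper_width: 0.0118
```

The tool is back at the grip height (0.1253) and upright, so the bar should be level. I release it and rise.

apply_moves(
  increments=[
    {"xyz": [0,0,0],"dr": [0,0,0],"jaw": 18},
    {"xyz": [0,0,0],"dr": [0,0,0],"jaw": 28},
    {"xyz": [0,0,0],"dr": [0,0,0],"jaw": 40},
    {"xyz": [0,0,0],"dr": [0,0,0],"jaw": 50},
    {"xyz": [0,0,0],"dr": [0,0,0],"jaw": 50},
    {"xyz": [0,0,0.02],"dr": [0,0,0],"jaw": 50},
    {"xyz": [0,0,0.03],"dr": [0,0,0],"jaw": 50},
    {"xyz": [0,0,0.04],"dr": [0,0,0],"jaw": 50},
    {"xyz": [0,0,0.04],"dr": [0,0,0],"jaw": 50},
    {"xyz": [0,0,0.02],"dr": [0,0,0],"jaw": 50},
    {"xyz": [0,0,0],"dr": [0,0,0],"jaw": 50},
    {"xyz": [0,0,0],"dr": [0,0,0],"jaw": 50},
  ],
)

```text
clock: 17.1
tool_pos: [0.552, -0.0217, 0.2742]
tcp_rot: [0.772, 0.635, -0.0, 0.0]
ft_force: [1.7, 1.1, 0.1]
gripper_width: 0.0432
```

```bash
python3 look.py done; python3 - <<'E'
from path import *
g=lambda P:np.c_[(P[:,:2]-O)@np.c_[x,y],P[:,2]]
V=np.load('done.npy');o=robot.get_obs();c=imaging.capture('wrist');W=wcloud(o,c)
for n,Z in(('side',V),('wrist',W)):
    P=g(Z[np.isfinite(Z[...,2])])
    t=P[(P[:,2]>.135)&(P[:,2]<.166)&(abs(P[:,0]+.02)<.03)&(abs(P[:,1]+.06)<.03)];print(n,'tab',len(t),t.mean(0).round(4),t.max(0).round(3)[2])
    for lo in (-.155,-.14,-.11,-.09,-.04,-.02):
        b=P[(P[:,2]>.1)&(P[:,2]<.128)&(P[:,0]>-.031)&(P[:,0]<-.013)&(P[:,1]>lo)&(P[:,1]<lo+.015)]
        if len(b)>3: print(' bar y',lo,len(b),b.mean(0).round(4),'top',np.percentile(b[:,2],90).round(4))
    s=P[(P[:,2]>.12)&(P[:,2]<.135)&(np.hypot(P[:,0]-.095,P[:,1])<.035)];print(' spool top',len(s),s.mean(0).round(4))
E
```

```text
17.1 [ 0.552  -0.0217  0.2742] [1.7 1.1 0.1] 0.04321714564482359
side tab 125 [-0.0255 -0.0568  0.1525] 0.164
 bar y -0.14 24 [-0.0229 -0.1325  0.1139] top 0.1174
 bar y -0.11 35 [-0.0243 -0.1023  0.1109] top 0.1172
 bar y -0.09 33 [-0.0244 -0.0826  0.111 ] top 0.1168
 bar y -0.04 40 [-0.0241 -0.0327  0.1112] top 0.1172
 bar y -0.02 38 [-0.0243 -0.0122  0.1111] top 0.1173
 spool top 122 [0.0915 0.0012 0.1251]
wrist tab 481 [-0.0209 -0.0575  0.16  ] 0.165
 bar y -0.155 6 [-0.0212 -0.1403  0.1161] top 0.1164
 bar y -0.14 92 [-0.0214 -0.1326  0.1151] top 0.1171
 bar y -0.11 94 [-0.0207 -0.1024  0.1163] top 0.1172
 bar y -0.09 20 [-0.0207 -0.0888  0.1166] top 0.1172
 bar y -0.04 120 [-0.021  -0.0326  0.1166] top 0.1175
 bar y -0.02 128 [-0.021  -0.0125  0.1165] top 0.1173
 spool top 881 [ 0.094  -0.0006  0.1264]
```

View pics/done.png

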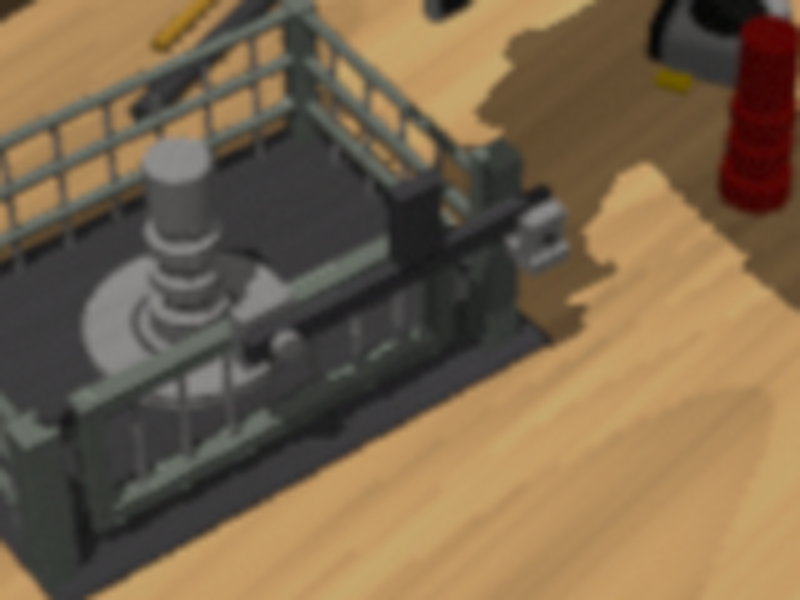

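The bar lies behind the striker at (540,235). Its top is level along its length at 0.117 m, and it runs along x = -21 mm in the guard's frame (nominal -22), so the gate is shut. The spool is upright within 4 mm of centre, and the arm is clear.

```bash
python3 -c "
from bench import sign_off
print(sign_off())"
```

```text
the job is handed in; nothing more can be done
None
```

The job is done and handed in at about 17 s of the 56 s allowed; sign-off reported no verdict.

- **Spool:** I picked the grey steel spool from among the four coloured look-alikes. I lowered it onto the turntable until the force showed it was seated, then released it.
- **Gate and latch:** I gripped the thumb piece, lifted the bar about 0.25 rad, swung the gate to its stop, lowered the bar into the catch and let go.

**Last checks:**
- The spool stands upright, 1 mm off centre by the wrist camera and 4 mm by the side camera; the limit is 18 mm. Its top is at 0.125–0.126 m, as expected.
- The bar's top is level at 0.117 m along its length.
- The bar lies behind the striker at x = -21 mm by the wrist camera and -24 mm by the side camera; nominal is -22 mm. That 3 mm gap is about the calibration error.
- The arm is clear above, with the gripper open and the contact force near zero.
- I did not re-measure the spray can, tape measure and wrench at the end. No planned move went near them.

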